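Mount the yarn winder in the bench clamp

ROBOT

A 6-joint arm with a two-finger parallel gripper is mounted at the origin on the work surface. World frame = base frame: x ahead of the robot, y to its left, z up, the work surface at z = 0. Lengths are in m, angles in rad, forces in N, time in s.
With the tool pointing down it reaches from about 0.25 to 0.725 m from the base axis. Payload 4 kg.
Tool frame: the origin (TCP) lies on the centre line of the jaws, within the pads' length; the fingertips stand 22 mm ahead of it and the grasp point (between the pads) lies 3 mm ahead of it; x points along the fingers, z is the direction in which the jaws open and shut, and the axes are right-handed (so a half turn about x gives the same grasp; the last joint's range is limited). The gripper opens to 85 mm and grips with 20 to 120 N. Pads are 22 mm wide; open, the fingers measure 114 mm over their backs; the gripper's body (76 mm by 85 mm) begins 54 mm behind the grasp point. The pads swing forward as they close: fully open they stand 13 mm farther back than shut.
Start: joints at [1.248, 0.241, 0.005, 1.335, 0, 1.571], TCP at [0.159, 0.474, 0.253] pointing down, gripper open.
Joint ranges: [-2.72, 2.72], [-1.05, 1.87], [-1.09, 1.28], [-1.99, 2.15], [-1.42, 1.44], [-3.14, 3.14]. Speed limits (rad/s): [2.79, 2.79, 3.14, 3.14, 3.14, 3.14].

INTERFACE

Orientations are given as a unit quaternion [w, x, y, z].
In Python, from plant import observe, imaging, ctrl, models gives the robot as it stands. The module is installed in compiled form; this text tells all that it offers.
- The arm moves only by the shell command python3 -m handwheel 'ROWS' [FORCE]. ROWS is JSON, a list of rows, each a list of 7 numbers: the turn, a rotation vector about the world's x, y, z in degrees, then the shift along the world's x, y, z in mm, then the opening in per cent of the stroke, from 0 (shut) to 100 (fully open). A call has 1 to 12 rows; each row is the pose to reach, as a shift and turn from the pose commanded when the call began; what a row does not reach only later rows make up. A row lasts 1/12 s, in which the tool goes at most 41.7 mm and 7.16 degrees, less where a joint would pass 70% of its speed; a pose out of reach is approached as far as the arm can. A call with a gripper value outside its range is refused whole. The fingers move at their own pace and stop on an object; FORCE is the grip in N (left out, the last holds). Time passes only in rows, so rows that repeat a pose let the fingers close. It gives the time, the measured TCP pose, the force and the opening at its end, in the units of the state.
- observe(): the state, without advancing time (a new reading comes with each control period).
- imaging.read_camera(name): name is "side" or "top"; returns a dict with "img" (400x640x3 uint8, red, green, blue), "vfov" (degrees; the focal length in pixels is half the picture's height over the tangent of half this angle, whatever the lens; pixels are square), "cx", "cy" (the principal point, pixels), "k1" (the pictures are not rectified: a ray, as slopes to the right and down, at radius r is drawn at 1 + k1 r^2 times it, then the intrinsics apply), "R" (3x3) and "t" (3): a world point X has camera coordinates R X + t. Camera axes: x right, y down, z forward; pixel columns grow to the right and rows downward; lengths in m; the calibration is good to about 2 mm. A picture is of the moment at which its call begins. There is no depth.
- ctrl.close_job(): hands the job in, once; it reports no verdict.
Trained networks look in the newest picture that a camera, given by its name, has taken for a name from the list of things; names that differ only in an ending like _2 or _b are one class to them, and where a whole thing is asked for, a point or a joint stands for the part that bears it (a point fixed in the world has none). Each returns a list of dicts, best first, with "score" (0 to 1); they miss things now and then, are a little off and sometimes report something else, mostly with a low value. They report only what shows in the picture. A call takes as long as a camera call.
- models.find_in(thing, camera): "xyz" ([x, y, z] in m, in the coordinates of the camera as it stood for that picture, good to about 4 mm: the middle of the surface that is visible of it).
The state is a dict: "time": time; "joint_positions": joint angles; "qd": joint speeds; "joint_efforts": joint torques, N m; "eef_pos": TCP position; "tcp_rot": TCP orientation; "wrist_force": force on the tool from outside, world axes, zero at the start; "wrist_torque": the same for the moment, N m; "width": finger opening in m.
Only numpy, scipy, OpenCV 4.12 (cv2) and the standard library are available. Lean on these libraries where they do the work, as an engineer would, in place of code of your own. Each camera call takes 0.05 s, during which the arm holds its last target. There are 200 camera calls.

TASK

Mount the yarn winder on the bench: slide its flat foot straight into the throat of the hold-down clamp until the end of the foot meets the clamp's column, then screw the clamp down on it by its ball knob. Tighten the knob hand-tight, so that the winder is held firmly, but no further: the foot is only plastic and cracks. Keep the winder upright and leave the other things on the bench where they are.

Things in the scene. Friction and masses are not known exactly. Their poses are not given: they have to be found in the camera images.
- clamp: Dark cast-iron hold-down clamp bolted to the bench, which is its lower jaw. Origin on the bench under the vertical screw's axis; z up, +x from the open throat to the column. Overarm 42 mm wide, from the column out to x = -21 mm, 40 to 73 mm above the bench. Behind the column a flange reaches x = 115 mm, y = +-42 mm, 10 mm high. A foot rightly in lies along x, centred on y = 0.
- stop (a point): Point on the flat front face of the clamp's column, 30 mm in +x from the clamp's origin and 6 mm above the bench. The face is upright, 46 mm wide, square to the clamp's x: the end of the winder's foot has to meet it here. The free height under the clamp's pad at the start differs each time, but is 14 mm or more.
- screw: The clamp's upright steel screw, ball knob on top, round sprung pad (31 mm) below. Origin: the ball's centre. Clockwise from above tightens: all sinks together, 2.4 mm per rad, and stays where left. Until the pad bears (1 to 3.2 rad on) turning takes 0.24 N m; then 0.22 N m more per rad, or 0.0024 per newton of pad force. Right: 0.34 N m (40 N). Loose: below 0.29 (20 N). Foot cracks: 0.46 (90 N).
- ball (a point): Centre of the ball knob: a smooth polished black ball, 42 mm across, 115 to 120 mm above the bench as found, up to 10 mm lower when tight. Slippery: it turns only if gripped across its widest part (this height) with 45 to 60 N; higher up or with less it slips. Turns about the vertical here; its rubber bush gives 0.1 rad at 0.25 N m. 30 mm is free below its centre round the stem (collar 19 mm).
- winder: Hand-cranked yarn winder of white plastic, loose, 0.5 to 0.9 kg. Origin on its underside below the bobbin's axis; z up, +x to the foot. Housing 116 (x) by 88 by 36 mm high, centred. The foot, a flat tongue 50 mm wide, 12 mm thick, flush with the underside, ends at x = 140 mm. Yarn guide wire at x = -60 mm, 150 mm high; crank out to x = -111 mm, 81 mm high; cap at (40, -28) mm, 48 mm high.
- foot_end (a point): Middle of the end face of the winder's foot, 6 mm above its underside, 140 mm in +x from the winder's origin.
- bobbin_top (a point): Centre of the top of the winder's bobbin, 150 mm above the winder's underside. The bobbin is a smooth upright tapered plastic cylinder, fixed to the housing, 43 mm across near the top and 47 mm at its bottom, 104 mm lower: a good place to grip the winder.
- brown_cone: Bystander: large cone of brown yarn, 124 mm across, 155 mm high. Origin under its middle.
- red_cone: Bystander: slim cone of crimson yarn, 84 mm across, 165 mm high. Origin under its middle.
- oil_bottle: Bystander: small clear oil bottle, 38 mm across, 98 mm high. Origin under its middle.
- pin_jar: Bystander: glass jar with steel lid, 58 mm across, 68 mm high. Origin under its middle.
- hook_weight: Bystander: round dark steel weight with a hook, 50 mm across, 64 mm high. Origin under its middle.
- driver: Bystander: screwdriver, 170 mm long, lying. Origin in its middle, x along it.
- needle_tray: Bystander: shallow grey tray of knitting needles, 75 by 130 mm, 18 mm high. Origin under its middle.
- gauge_plate: Bystander: aluminium gauge plate with holes, 60 by 120 mm, 4 mm thick, lying flat. Origin under its middle.

How it is judged:
By the outcome, as a careful person would: the job done as asked, in the order asked, and still so for the second after the job is handed in, with the robot touching nothing.
It also fails if it takes over 72 s, if anything falls off the work surface, if the arm or the gripper's body presses on something with over 40 N, if the wrist force passes 120 N, or if a joint passes its speed limit or range.

## Working session

There is one attempt and no reset: what is moved stays moved. The work goes in short steps, Python scripts to look and compute and a shell command to move; the robot and the scene stay as the last step left them, time stands still between calls to the robot, and variables do not carry over. Pictures are saved under pics/ and viewed, about 8 in all and at most 12, crops included, and the job is handed in when it is done.

```bash
mkdir -p pics; cat > h.py <<'E'
import numpy as np, cv2
from plant import observe, imaging, ctrl, models
def cam(n):
    c=imaging.read_camera(n); c['R']=np.array(c['R']); c['t']=np.array(c['t']); return c
def f(c): return 200/np.tan(np.radians(c['vfov'])/2)
def proj(c,X):
    p=c['R']@np.array(X)+c['t']; s=p[:2]/p[2]; s=s*(1+c['k1']*(s@s)); return f(c)*s+[c['cx'],c['cy']]
def ray(c,uv):
    d=(np.array(uv,float)-[c['cx'],c['cy']])/f(c); s=d.copy()
    for _ in range(20): s=d/(1+c['k1']*(s@s))
    return -c['R'].T@c['t'], c['R'].T@np.array([s[0],s[1],1])
def atz(c,uv,z):
    o,d=ray(c,uv); return o+d*(z-o[2])/d[2]
def find(n,cn,c,k=2):
    return [(round(r['score'],2),np.round(c['R'].T@(np.array(r['xyz'])-c['t']),4)) for r in models.find_in(n,cn)[:k]]
def save(c,name,crop=None,s=1):
    im=c['img'][:,:,::-1]
    if crop: a,b,w,h=crop; im=im[b:b+h,a:a+w]
    cv2.imwrite('pics/'+name,cv2.resize(im,None,fx=s,fy=s,interpolation=cv2.INTER_CUBIC))
E
python3 - <<'E'
from h import *
np.set_printoptions(suppress=True)
o=observe();print({k:np.round(o[k],3) for k in ('time','eef_pos','tcp_rot','wrist_force','width')})
for n in('top','side'):
    c=cam(n);save(c,n+'0.png',s=1.25);print(n,'pos',np.round(-c['R'].T@c['t'],3),c['vfov'],c['k1'],f(c))
    for t in 'clamp stop ball screw winder foot_end bobbin_top brown_cone red_cone oil_bottle pin_jar hook_weight driver needle_tray gauge_plate'.split():
        print(t,find(t,n,c), [np.round(proj(c,x)) for s,x in find(t,n,c,1)] if t in('ball','stop','foot_end','bobbin_top') else '')
E
```

```text
{'time': np.float64(0.0), 'eef_pos': array([0.158, 0.474, 0.252]), 'tcp_rot': array([ 0.573, -0.414,  0.574,  0.413]), 'wrist_force': array([ 0.664, -0.613, -0.607]), 'width': np.float64(0.085)}
top pos [0.463 0.025 1.355] 56.959574025220455 0.013571805961356374 368.664271915579
clamp [(0.93, array([0.5491, 0.2519, 0.0287]))] 
stop [(0.74, array([0.5518, 0.2493, 0.0287]))] [array([252., 207.])]
ball [] []
screw [(0.4, array([ 0.7606, -0.1742,  0.0047]))] 
winder [(0.61, array([ 0.5601, -0.1095,  0.04  ]))] 
foot_end [(0.97, array([ 0.5588, -0.1082,  0.0323])), (0.24, array([0.5868, 0.4496, 0.0227]))] [array([351., 207.])]
bobbin_top [(0.9, array([ 0.5589, -0.1075,  0.0384])), (0.46, array([0.7447, 0.277 , 0.0615]))] [array([351., 207.])]
brown_cone [(0.86, array([ 0.6979, -0.4014,  0.1252]))] 
red_cone [(0.6, array([0.3791, 0.3943, 0.1171]))] 
oil_bottle [(0.72, array([0.5597, 0.1978, 0.1317]))] 
pin_jar [(0.75, array([ 0.7603, -0.1725,  0.0036])), (0.71, array([0.7387, 0.0915, 0.069 ]))] 
hook_weight [(0.5, array([0.3814, 0.218 , 0.034 ]))] 
driver [(0.57, array([0.5825, 0.4474, 0.0
[... 492 characters left out ...]
0.2084, 0.1229]))] 
winder [(0.71, array([ 0.5536, -0.1007,  0.0384]))] 
foot_end [(0.69, array([ 0.5555, -0.103 ,  0.0337]))] [array([330., 201.])]
bobbin_top [(0.81, array([ 0.5539, -0.1019,  0.0373]))] [array([331., 200.])]
brown_cone [(0.68, array([ 0.7048, -0.379 ,  0.0788]))] 
red_cone [(0.67, array([0.3842, 0.4457, 0.0885]))] 
oil_bottle [(0.64, array([0.7412, 0.2934, 0.0497]))] 
pin_jar [(0.56, array([0.7408, 0.1149, 0.041 ]))] 
hook_weight [(0.7, array([0.3828, 0.235 , 0.0336])), (0.68, array([0.7409, 0.2937, 0.0511]))] 
driver [(0.57, array([0.5918, 0.4577, 0.0206]))] 
needle_tray [(0.88, array([ 0.7601, -0.1719,  0.0084]))] 
gauge_plate [(0.85, array([ 0.4599, -0.3131,  0.0081]))]
```

View pics/top0.png

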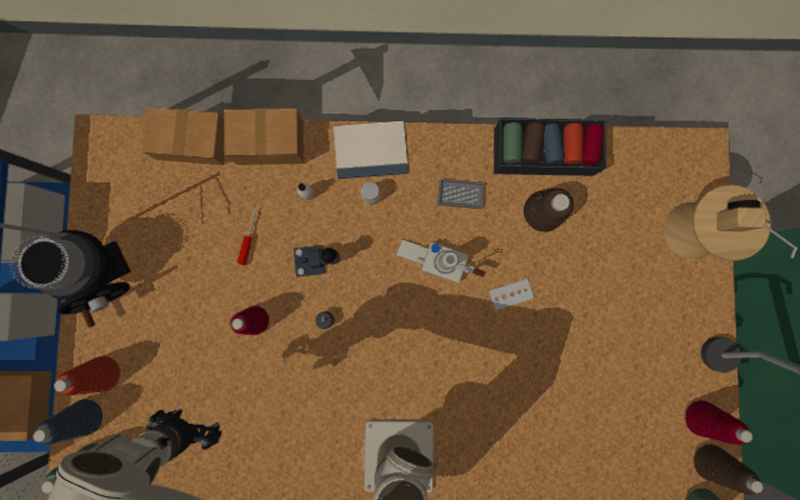

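View pics/side0.png

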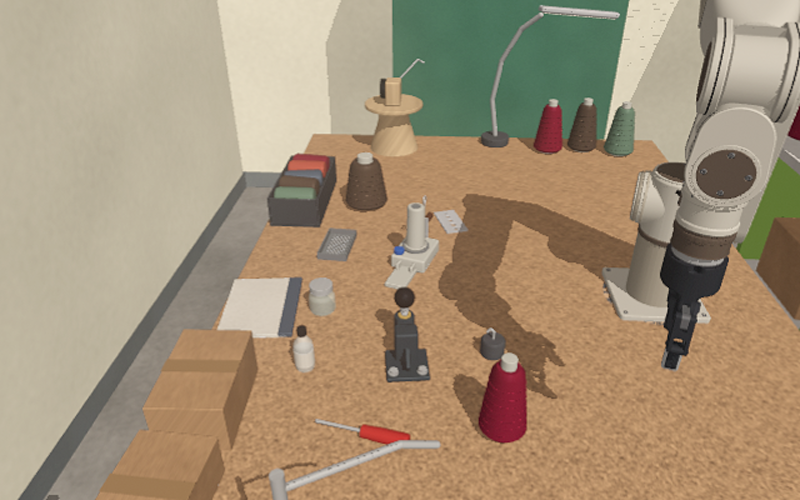

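Top: clamp near (318,260), its ball near (330,256), with the throat facing right (−y). Winder foot left at (408,248), bobbin at (446,260). Side: ball at (404,298), bobbin top at (416,207). Now close crops for yaws.

```bash
python3 - <<'E'
from h import *
c=cam('top');a=c['img'][180:240,225:425][:,:,::-1];a=cv2.resize(a,None,fx=4,fy=4,interpolation=cv2.INTER_CUBIC)
c2=cam('side');b=c2['img'][150:315,290:370][:,:,::-1];b=cv2.resize(b,None,fx=3.6,fy=3.6,interpolation=cv2.INTER_CUBIC)
cv2.imwrite('pics/t1.png',a);cv2.imwrite('pics/s1.png',b);print(a.shape,b.shape)
E
```

```text
(240, 800, 3) (594, 288, 3)
```

View pics/t1.png

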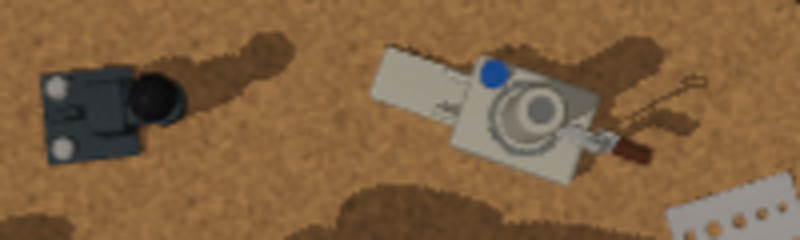

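View pics/s1.png

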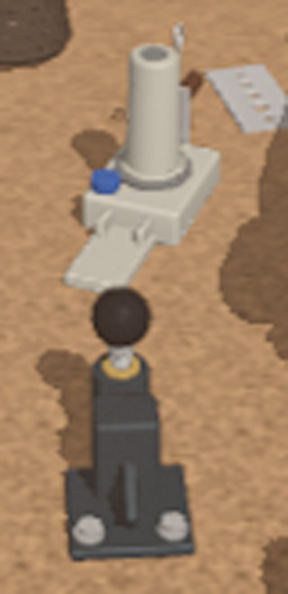

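```bash
cat > m1.py <<'E'
from h import *
np.set_printoptions(suppress=True,precision=4)
t=cam('top');s=cam('side')
T=lambda U,V:((U+.5)/4-.5+225,(V+.5)/4-.5+180)
S=lambda U,V:((U+.5)/3.6-.5+290,(V+.5)/3.6-.5+150)
def show(n,pT,pS,z):
    for c,k,P in((t,T,pT),(s,S,pS)):
        q=np.array([atz(c,k(*p),z) for p in P])[:,:2]; print(n,q.tolist() if 0 else q.round(4).tolist(),'mean',q.mean(0))
show('flange(back2,front2)',[(41,74),(49,164),(133,67),(141,153)],[(76,556),(194,551),(66,472),(184,467)],.010)
show('ball',[(155,98)],[(121,318)],.1175)
show('footend',[(388,45),(371,96)],[(66,276),(107,291)],.012)
show('bob',[(542,110)],[(155,52)],.150)
show('hous',[(600,95),(571,184),(451,145),(487,55)],[(219,154),(177,242),(86,203)],.036)
# triangulate
for n,a,b in(('ball',(155,98),(121,318)),('bob',(542,110),(155,52))):
    o1,d1=ray(t,T(*a));o2,d2=ray(s,S(*b));k=np.linalg.lstsq(np.c_[d1,-d2],o2-o1,rcond=None)[0]
    print(n,o1+d1*k[0],o2+d2*k[1])
E
python3 m1.py
```

```text
flange(back2,front2) [[0.586, 0.3148], [0.5041, 0.3047], [0.594, 0.2313], [0.5156, 0.2217]] mean [0.5499 0.2682]
flange(back2,front2) [[0.5814, 0.3217], [0.5041, 0.3121], [0.5952, 0.2398], [0.5132, 0.2294]] mean [0.5485 0.2757]
ball [[0.5578, 0.1956]] mean [0.5578 0.1956]
ball [[0.559, 0.2032]] mean [0.559  0.2032]
footend [[0.6184, -0.0014], [0.5712, 0.0134]] mean [0.5948 0.006 ]
footend [[0.616, 0.0046], [0.5813, 0.0235]] mean [0.5987 0.0141]
bob [[0.5512, -0.126]] mean [ 0.5512 -0.126 ]
bob [[0.551, -0.1279]] mean [ 0.551  -0.1279]
hous [[0.574, -0.1923], [0.4936, -0.1668], [0.5266, -0.0588], [0.6082, -0.0902]] mean [ 0.5506 -0.127 ]
hous [[0.4948, -0.1563], [0.5269, -0.0147], [0.6053, -0.0689]] mean [ 0.5423 -0.08  ]
ball [0.5582 0.1963 0.1124] [0.5594 0.1964 0.1125]
bob [ 0.5511 -0.1258  0.1511] [ 0.5509 -0.1258  0.1511]
```

```bash
cat >> h.py <<'E'
from scipy.spatial.transform import Rotation as Ro
def st():
    o=observe();q=np.array(o['tcp_rot']);M=Ro.from_quat(q[[1,2,3,0]]).as_matrix()
    np.set_printoptions(suppress=True,precision=4)
    print('t',round(o['time'],2),'pos',np.array(o['eef_pos']),'F',np.array(o['wrist_force']).round(2),'M',np.array(o['wrist_torque']).round(3),'w',round(o['width'],4))
    print('xaxis',M[:,0],'jawyaw',np.degrees(np.arctan2(M[1,2],M[0,2])).round(2),'j',np.array(o['joint_positions']).round(3))
E
python3 -c "from h import *;st()"
```

```text
t 2.2 pos [0.1586 0.4742 0.2533] F [0.36 1.45 1.31] M [ 0.031 -0.015  0.058] w 0.0855
xaxis [-0.  0. -1.] jawyaw 71.5 j [1.248 0.241 0.005 1.335 0.    1.571]
```

```bash
python3 -m handwheel '[[0,0,-89.3,392,-600,0,100],[0,0,-89.3,392,-600,0,100],[0,0,-89.3,392,-600,0,100],[0,0,-89.3,392,-600,0,100],[0,0,-89.3,392,-600,0,100],[0,0,-89.3,392,-600,0,100],[0,0,-89.3,392,-600,0,100],[0,0,-89.3,392,-600,0,100],[0,0,-89.3,392,-600,0,100],[0,0,-89.3,392,-600,0,100],[0,0,-89.3,392,-600,0,100],[0,0,-89.3,392,-600,0,100]]' 80; python3 -c "from h import *;st()"
```

```text
time: 3.2
eef_pos: [0.4328, 0.0535, 0.2536]
tcp_rot: [0.702, 0.091, 0.701, -0.091]
wrist_force: [0.9, 0.9, -0.7]
width: 0.0856
t 3.2 pos [0.4328 0.0535 0.2536] F [ 0.87  0.93 -0.75] M [ 0.052 -0.014 -0.018] w 0.0856
xaxis [ 0.0009  0.0003 -1.    ] jawyaw -14.81 j [ 0.123  0.113 -0.15   1.306  0.     1.952]
```

```bash
python3 -m handwheel '[[0,0,-1.5,117,-178,0,100],[0,0,-1.5,117,-178,0,100],[0,0,-1.5,117,-178,0,100],[0,0,-1.5,117,-178,0,100],[0,0,-1.5,117,-178,0,100],[0,0,-1.5,117,-178,0,100],[0,0,-1.5,117,-178,0,100],[0,0,-1.5,117,-178,0,100]]'; python3 - <<'E'
from h import *
st()
c=cam('side');save(c,'s2.png',(270,60,120,160),3.6);print([proj(c,p).round(1) for p in((.551,-.126,.15),(.5509,-.1258,.1511))])
print(find('bobbin_top','side',c),find('foot_end','side',c))
E
```

```text
time: 3.87
eef_pos: [0.5486, -0.1223, 0.2527]
tcp_rot: [0.7, 0.099, 0.701, -0.098]
wrist_force: [-0.0, 1.4, -0.5]
width: 0.0852
t 3.87 pos [ 0.5486 -0.1223  0.2527] F [-0.05  1.41 -0.54] M [0.047 0.014 0.007] w 0.0852
xaxis [-0.0016  0.0008 -1.    ] jawyaw -15.99 j [-0.22   0.367  0.178  1.384  0.     1.63 ]
[array([332.7, 164.4]), array([332.7, 164.1])]
[(0.81, array([ 0.5548, -0.101 ,  0.0362]))] [(0.69, array([ 0.5534, -0.1017,  0.0327]))]
```

View pics/s2.png

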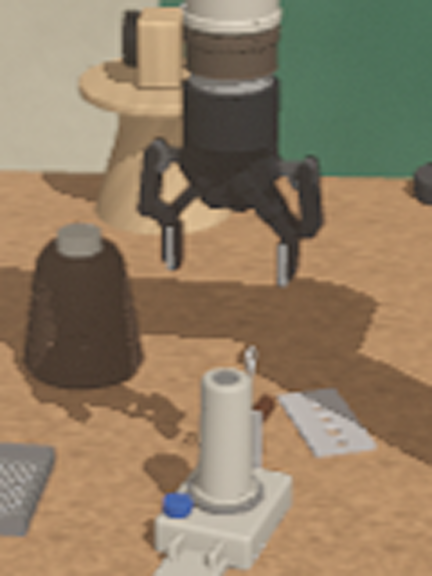

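The side view shows the jaws straddling the bobbin axis (finger mid 228 against bobbin 227 in the crop). Descend and grip.

```bash
python3 -m handwheel '[[0,0,-1.8,2,-3,-35,100],[0,0,-1.8,2,-3,-70,100],[0,0,-1.8,2,-3,-105,100],[0,0,-1.8,2,-3,-135,100],[0,0,-1.8,2,-3,-135,100],[0,0,-1.8,2,-3,-135,100]]'; python3 -c "from h import *;st()";python3 -m handwheel '[[0,0,0,0,0,0,20],[0,0,0,0,0,0,20],[0,0,0,0,0,0,20],[0,0,0,0,0,0,20],[0,0,0,0,0,0,20],[0,0,0,0,0,0,20],[0,0,0,0,0,0,20]]' 80; python3 -c "from h import *;st()"
```

```text
time: 4.52
eef_pos: [0.5495, -0.1239, 0.1177]
tcp_rot: [0.697, 0.109, 0.7, -0.108]
wrist_force: [1.0, -0.5, 1.4]
width: 0.0854
t 4.52 pos [ 0.5495 -0.1239  0.1177] F [ 1.03 -0.47  1.38] M [-0.035 -0.027 -0.007] w 0.0854
xaxis [-0.0037  0.0009 -1.    ] jawyaw -17.64 j [-0.222  0.459 -0.047  1.069  0.     1.657]
time: 5.1
eef_pos: [0.5515, -0.1252, 0.1209]
tcp_rot: [0.7, 0.109, 0.698, -0.109]
wrist_force: [-4.4, 1.7, 7.3]
width: 0.0422
t 5.1 pos [ 0.5515 -0.1252  0.1209] F [-4.41  1.66  7.32] M [0.28  0.712 0.088] w 0.0422
xaxis [ 0.0024  0.0001 -1.    ] jawyaw -17.73 j [-0.224  0.455 -0.043  1.07   0.001  1.657]
```

```bash
python3 -m handwheel '[[0,0,2,2,10,0,20],[0,0,5,5,22,0,20],[0,0,8,8,35,0,20],[0,0,11,11,48,0,20],[0,0,14,14,61,0,20],[0,0,17,17,74,0,20],[0,0,20,20,87,0,20],[0,0,22,23,100,0,20],[0,0,24,26,113,0,20],[0,0,24.7,28,124,0,20],[0,0,24.7,30,130,0,20],[0,0,24.7,30,130,0,20]]'; python3 - <<'E'
from h import *
st()
c=cam('top');a=c['img'][175:245,225:375][:,:,::-1];cv2.imwrite('pics/t3.png',cv2.resize(a,None,fx=5,fy=5,interpolation=cv2.INTER_CUBIC))
c=cam('side');save(c,'s3.png',(280,140,120,160),3.6);
E
```

```text
time: 6.1
eef_pos: [0.5829, 0.0044, 0.1208]
tcp_rot: [0.707, -0.044, 0.704, 0.042]
wrist_force: [-1.9, -2.5, 5.7]
width: 0.0426
t 6.1 pos [0.5829 0.0044 0.1208] F [-1.94 -2.53  5.67] M [-0.238 -0.129 -0.068] w 0.0426
xaxis [ 0.0047 -0.002  -1.    ] jawyaw 6.96 j [ 0.009  0.485  0.006  1.087 -0.002  1.458]
```

View pics/t3.png

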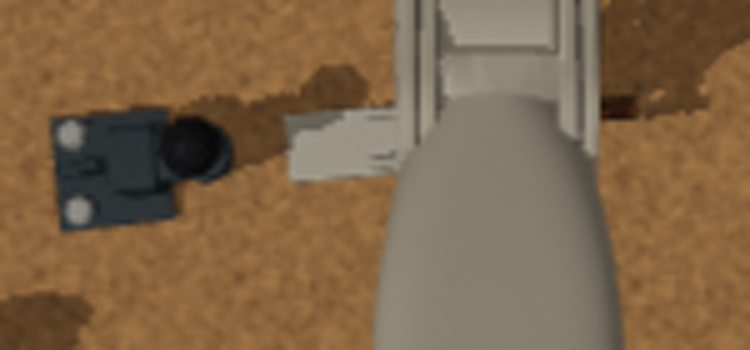

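View pics/s3.png

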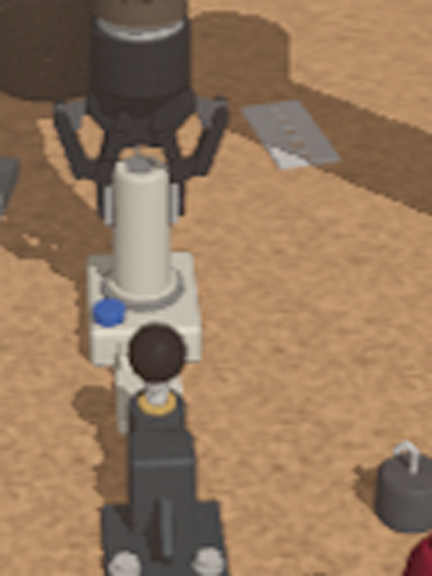

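Top: foot end corners at (285,114) and (292,181); the flange at (51,117)…(175,217). Compute the lateral and yaw errors in the clamp frame.

```bash
python3 - <<'E'
from h import *
st()
c=cam('top');T=lambda U,V:((U+.5)/5-.5+225,(V+.5)/5-.5+175)
P=lambda u,v,z:atz(c,T(u,v),z)[:2]
F=[P(*p,.01) for p in((51,117),(62,231),(165,108),(175,217))];B=P(190,147,.1165)
a=F[0]-F[1]+F[2]-F[3];y1=np.degrees(np.arctan2(a[1],a[0]))+90
b=F[0]+F[1]-F[2]-F[3];y2=np.degrees(np.arctan2(b[1],b[0]))
E=[P(285,114,.012),P(292,181,.012)];U=P(395,104,.012)-E[0];L=P(393,173,.012)-E[1]
print('clamp yaw',y1,y2,'flange',F,np.mean(F,0),'ball',B)
e=E[0]-E[1];print('foot yaw',np.degrees(np.arctan2(e[1],e[0]))+90,[np.degrees(np.arctan2(-v[1],-v[0])) for v in(U,L)],'end',np.mean(E,0),np.linalg.norm(e))
y=np.radians(97);x=np.array([np.cos(y),np.sin(y)]);n=np.array([-x[1],x[0]])
for q in(np.mean(E,0),np.mean(F,0),F[0],F[1],F[2],F[3]):print('rel ball: x',(q-B)@x,'y',(q-B)@n)
E
```

```text
t 6.2 pos [0.5828 0.0043 0.1208] F [-1.12 -1.18  5.24] M [-0.21  -0.141 -0.017] w 0.0425
xaxis [ 0.0049 -0.0007 -1.    ] jawyaw 6.94 j [ 0.008  0.485  0.006  1.087 -0.001  1.457]
clamp yaw 97.18128679924487 96.85479456821432 flange [array([0.5865, 0.3151]), array([0.5035, 0.3043]), array([0.5946, 0.2324]), array([0.5151, 0.2227])] [0.5499 0.2686] ball [0.5582 0.1984]
foot yaw 97.35076118824485 [np.float64(96.29109716289481), np.float64(95.5725591126097)] end [0.5672 0.1413] 0.049351347041643456
rel ball: x -0.05770838739714839 y -0.0019597609066930827
rel ball: x 0.07072117731034842 y -0.00032339104233159875
rel ball: x 0.11241007581873304 y -0.04228817898668993
rel ball: x 0.11176559867068488 y 0.04143172433528168
rel ball: x 0.029291519850873613 y -0.04029158704362443
rel ball: x 0.029417514901102126 y 0.03985447752570628
```

```bash
python3 -m handwheel '[[0,0,0,-1.3,0,0,20],[0,0,0,-2.3,8,0,20],[0,0,0,-3.3,16,0,20],[0,0,0,-4.3,24,0,20],[0,0,0,-5.2,32,0,20],[0,0,0,-6.2,40,0,20],[0,0,0,-7.2,48,0,20],[0,0,0,-8.2,56,0,20],[0,0,0,-9.2,64,0,20],[0,0,0,-10,71,0,20],[0,0,0,-10.6,76,0,20],[0,0,0,-10.6,76,0,20]]'; python3 -c "from h import *;st()"
```

```text
time: 7.25
eef_pos: [0.5723, 0.0797, 0.1208]
tcp_rot: [0.708, -0.043, 0.704, 0.041]
wrist_force: [0.2, -4.6, 7.6]
width: 0.0426
t 7.25 pos [0.5723 0.0797 0.1208] F [ 0.25 -4.61  7.6 ] M [-0.695 -0.458 -0.245] w 0.0426
xaxis [ 0.0054 -0.0026 -1.    ] jawyaw 6.88 j [ 0.14   0.476 -0.01   1.08  -0.003  1.591]
```

```bash
python3 -m handwheel '[[0,0,0,-0.2,2,0,20],[0,0,0,-0.3,3,0,20],[0,0,0,-0.5,4,0,20],[0,0,0,-0.5,4,0,20],[0,0,0,-0.5,4,0,20]]'; python3 -c "from h import *;st()";python3 -m handwheel '[[0,0,0,-0.1,1,0,20],[0,0,0,-0.2,2,0,20],[0,0,0,-0.2,2,0,20],[0,0,0,-0.2,2,0,20]]'; python3 -c "from h import *;st()"
```

```text
time: 7.67
eef_pos: [0.5719, 0.0825, 0.1208]
tcp_rot: [0.708, -0.043, 0.704, 0.041]
wrist_force: [0.6, -7.3, 8.4]
width: 0.0427
t 7.67 pos [0.5719 0.0825 0.1208] F [ 0.55 -7.33  8.37] M [-1.231 -0.484 -0.187] w 0.0427
xaxis [ 0.0055 -0.0038 -1.    ] jawyaw 6.81 j [ 0.145  0.476 -0.009  1.081 -0.005  1.597]
time: 8.0
eef_pos: [0.5717, 0.0843, 0.1208]
tcp_rot: [0.708, -0.043, 0.704, 0.04]
wrist_force: [-0.5, -8.4, 7.4]
width: 0.0425
t 8.0 pos [0.5717 0.0843 0.1208] F [-0.5  -8.37  7.4 ] M [-1.324 -0.396 -0.19 ] w 0.0425
xaxis [ 0.0055 -0.0041 -1.    ] jawyaw 6.8 j [ 0.149  0.476 -0.009  1.081 -0.005  1.601]
```

```bash
python3 -m handwheel '[[0,0,0,-0.1,1,0,20],[0,0,0,-0.2,2,0,20],[0,0,0,-0.2,2,0,20],[0,0,0,-0.2,2,0,20]]'; python3 -c "from h import *;st()";python3 -m handwheel '[[0,0,0,-0.1,1,0,20],[0,0,0,-0.2,2,0,20],[0,0,0,-0.2,2,0,20],[0,0,0,-0.2,2,0,20]]'; python3 -c "from h import *;st()"
python3 - <<'E'
from h import *
c=cam('top');a=c['img'][175:245,225:375][:,:,::-1];cv2.imwrite('pics/t4.png',cv2.resize(a,None,fx=5,fy=5,interpolation=cv2.INTER_CUBIC))
E
```

```text
time: 8.33
eef_pos: [0.5715, 0.0863, 0.1208]
tcp_rot: [0.708, -0.043, 0.704, 0.04]
wrist_force: [0.2, -7.6, 8.1]
width: 0.0425
t 8.33 pos [0.5715 0.0863 0.1208] F [ 0.17 -7.62  8.11] M [-1.314 -0.415 -0.139] w 0.0425
xaxis [ 0.0054 -0.0041 -1.    ] jawyaw 6.79 j [ 0.152  0.476 -0.009  1.081 -0.005  1.604]
time: 8.67
eef_pos: [0.5713, 0.0883, 0.1208]
tcp_rot: [0.708, -0.043, 0.704, 0.04]
wrist_force: [0.0, -7.7, 8.5]
width: 0.0423
t 8.67 pos [0.5713 0.0883 0.1208] F [ 0.03 -7.71  8.5 ] M [-1.272 -0.428 -0.195] w 0.0423
xaxis [ 0.0054 -0.0042 -1.    ] jawyaw 6.8 j [ 0.156  0.476 -0.009  1.081 -0.005  1.608]
```

View pics/t4.png

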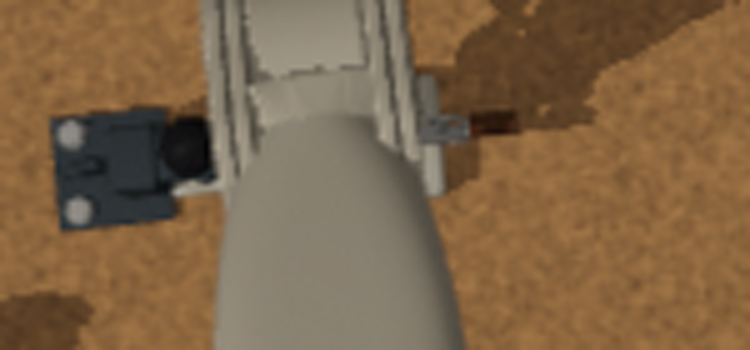

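Only steady sliding friction (~7.7 N) so far; the foot edge at (175,190) is about at the column. Push on in small steps.

```bash
for i in 1 2; do :; done; python3 -m handwheel '[[0,0,0,-0.1,1,0,20],[0,0,0,-0.2,1.5,0,20],[0,0,0,-0.2,1.5,0,20],[0,0,0,-0.2,1.5,0,20]]'; python3 -m handwheel '[[0,0,0,-0.1,1,0,20],[0,0,0,-0.2,1.5,0,20],[0,0,0,-0.2,1.5,0,20],[0,0,0,-0.2,1.5,0,20]]'; python3 -c "from h import *;st()"
```

```text
time: 9.05
eef_pos: [0.5712, 0.0892, 0.1208]
tcp_rot: [0.708, -0.044, 0.704, 0.04]
wrist_force: [-0.4, -9.2, 8.1]
width: 0.0422
time: 9.38
eef_pos: [0.5712, 0.0894, 0.1209]
tcp_rot: [0.708, -0.044, 0.704, 0.039]
wrist_force: [1.9, -13.6, 8.7]
width: 0.0425
t 9.38 pos [0.5712 0.0894 0.1209] F [  1.86 -13.62   8.65] M [-2.28  -0.496 -0.066] w 0.0425
xaxis [ 0.0061 -0.0078 -1.    ] jawyaw 6.73 j [ 0.159  0.477 -0.008  1.081 -0.009  1.613]
```

Contact: motion stopped at y=0.0894 and the force rises. Relax the push, open, and go up.

```bash
python3 -m handwheel '[[0,0,0,0.1,-1,0,20],[0,0,0,0.1,-1,0,20],[0,0,0,0.1,-1,0,40],[0,0,0,0.1,-1,0,100],[0,0,0,0.1,-1,0,100],[0,0,0,0.1,-1,0,100],[0,0,0,0.1,-1,0,100],[0,0,0,0.1,-1,40,100],[0,0,0,0.1,-1,80,100],[0,0,0,0.1,-1,120,100],[0,0,0,0.1,-1,120,100]]'; python3 -c "from h import *;st()"
python3 -m handwheel '[[0,0,0,-50,-100,0,100],[0,0,0,-90,-140,0,100],[0,0,0,-130,-150,0,100],[0,0,0,-150,-150,0,100],[0,0,0,-180,-150,0,100],[0,0,0,-180,-150,0,100],[0,0,0,-180,-150,0,100]]'; python3 - <<'E'
from h import *
st()
c=cam('top');a=c['img'][175:245,225:375][:,:,::-1];a=cv2.resize(a,None,fx=5,fy=5,interpolation=cv2.INTER_CUBIC)
c=cam('side');b=c['img'][170:310,280:380][:,:,::-1];b=cv2.resize(b,None,fx=2.5,fy=2.5,interpolation=cv2.INTER_CUBIC)
o=np.zeros((600,750,3),np.uint8);o[:350,:750]=a;cv2.imwrite('pics/t5.png',np.hstack([a[:,:550],b[:350]]))
E
```

```text
time: 10.3
eef_pos: [0.5728, 0.0938, 0.2472]
tcp_rot: [0.711, -0.043, 0.701, 0.044]
wrist_force: [0.4, 0.7, 0.4]
width: 0.0854
t 10.3 pos [0.5728 0.0938 0.2472] F [0.39 0.74 0.4 ] M [ 0.023 -0.045 -0.001] w 0.0854
xaxis [ 0.0144  0.0027 -0.9999] jawyaw 7.0 j [0.162 0.393 0.203 1.365 0.    1.611]
time: 10.88
eef_pos: [0.3822, -0.0582, 0.2372]
tcp_rot: [0.704, -0.042, 0.708, 0.042]
wrist_force: [-0.6, 0.7, 1.1]
width: 0.0856
t 10.88 pos [ 0.3822 -0.0582  0.2372] F [-0.59  0.75  1.05] M [ 0.073  0.021 -0.032] w 0.0856
xaxis [-0.0065  0.0003 -1.    ] jawyaw 6.8 j [-0.15   0.029 -0.286  1.262 -0.001  1.302]
```

View pics/t5.png

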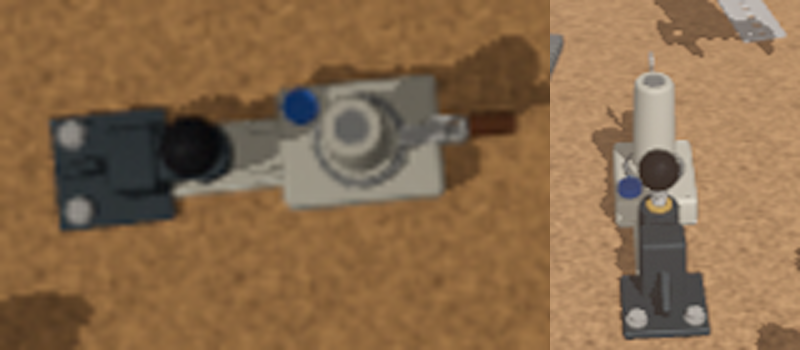

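Winder upright, foot under the pad, end at the flange front/column line (~172,190); bobbin at (352,128), housing corners (280,88), (434,76), (443,195), (288,208). Check numerically.

```bash
python3 - <<'E'
from h import *
st()
c=cam('top');s=cam('side')
T=lambda U,V:((U+.5)/5-.5+225,(V+.5)/5-.5+175)
P=lambda u,v,z:atz(c,T(u,v),z)[:2]
H=[P(*p,.036) for p in((280,88),(434,76),(443,195),(288,208))];b=P(352,128,.15)
v=H[0]-H[1]+H[3]-H[2];print('yaw',np.degrees(np.arctan2(v[1],v[0])),'mean',np.mean(H,0),'bob',b)
y=np.radians(97);x=np.array([np.cos(y),np.sin(y)]);n=np.array([-x[1],x[0]])
O=np.array([.5584,.1965])
for q in(b,np.mean(H,0)):print('clamp xy',(q-O)@x,(q-O)@n)
# ball: dark blob centroid in both
S=lambda U,V:((U+.5)/2.5-.5+280,(V+.5)/2.5-.5+170)
pt=T(190,147);ps=S(659-550,170)
o1,d1=ray(c,pt);o2,d2=ray(s,ps);k=np.linalg.lstsq(np.c_[d1,-d2],o2-o1,rcond=None)[0];print(o1+d1*k[0],o2+d2*k[1],find('ball','side',s),find('ball','top',c),find('screw','top',c))
E
```

```text
t 10.98 pos [ 0.3883 -0.0575  0.2384] F [ 0.34 -0.42  1.21] M [-0.001 -0.001 -0.034] w 0.0854
xaxis [ 0.001   0.0003 -1.    ] jawyaw 6.89 j [-0.147  0.035 -0.277  1.258  0.     1.303]
yaw 95.69282690250228 mean [0.5705 0.0872] bob [0.5701 0.0881]
clamp xy -0.10900779501784304 0.0016147777110180534
clamp xy -0.10994898496176013 0.0013006881846759095
[0.5583 0.1986 0.1149] [0.5592 0.1986 0.115 ] [(0.77, array([0.5606, 0.2089, 0.1253]))] [(0.5, array([0.5569, 0.1965, 0.1287]))] [(0.43, array([0.5591, 0.2018, 0.1335])), (0.41, array([0.5494, 0.2504, 0.027 ]))]
```

```bash
python3 -m handwheel '[[0,0,7,0,0,0,100],[0,0,14,15,22,0,100],[0,0,21,30,45,0,100],[0,0,28,47,70,0,100],[0,0,35,64,95,0,100],[0,0,42,81,120,0,100],[0,0,49,98,146,0,100],[0,0,56,115,172,0,100],[0,0,63,132,198,0,100],[0,0,70,149,224,0,100],[0,0,77,162,243,0,100],[0,0,84,170,255,0,100]]' 52;python3 -m handwheel '[[0,0,7,0,0,0,100],[0,0,14,0,0,0,100],[0,0,21,0,0,0,100],[0,0,28,0,0,0,100],[0,0,35,0,0,0,100],[0,0,42,0,0,0,100],[0,0,49,0,0,0,100],[0,0,56,0,0,0,100],[0,0,63,0,0,0,100],[0,0,70,0,0,0,100],[0,0,77,0,0,0,100],[0,0,84,0,0,0,100]]'; python3 -m handwheel '[[0,0,7,0,0,0,100],[0,0,14,0,0,0,100],[0,0,21,0,0,0,100],[0,0,25,0,0,0,100],[0,0,25,0,0,0,100],[0,0,25,0,0,0,100]]';python3 -c "from h import *;st()"
```

```text
time: 12.23
eef_pos: [0.5606, 0.2011, 0.2368]
tcp_rot: [0.493, -0.506, 0.493, 0.507]
wrist_force: [-0.6, -0.8, 0.2]
width: 0.0854
time: 13.23
eef_pos: [0.5595, 0.1986, 0.2373]
tcp_rot: [0.028, -0.706, 0.029, 0.707]
wrist_force: [0.5, 0.5, -0.1]
width: 0.0854
time: 13.73
eef_pos: [0.5593, 0.1983, 0.2375]
tcp_rot: [-0.122, -0.696, -0.122, 0.697]
wrist_force: [0.7, -0.4, -1.0]
width: 0.0854
t 13.73 pos [0.5593 0.1983 0.2375] F [ 0.7  -0.38 -1.04] M [ 0.04   0.026 -0.031] w 0.0854
xaxis [-0.0008 -0.0003 -1.    ] jawyaw -160.1 j [ 0.341  0.436  0.242  1.378  0.    -1.577]
```

```bash
python3 -m handwheel '[[0,0,0,-0.8,-0.8,-35,100],[0,0,0,-0.8,-0.8,-70,100],[0,0,0,-0.8,-0.8,-100,100],[0,0,0,-0.8,-0.8,-118,100],[0,0,0,-0.8,-0.8,-118,100],[0,0,0,-0.8,-0.8,-118,100]]'; python3 - <<'E'
from h import *
st()
c=cam('side');save(c,'s6.png',(270,150,120,130),4);print(proj(c,(.5585,.1975,.1165)))
E
python3 -m handwheel '[[0,0,0,0,0,0,20],[0,0,0,0,0,0,20],[0,0,0,0,0,0,20],[0,0,0,0,0,0,20],[0,0,0,0,0,0,20],[0,0,0,0,0,0,20],[0,0,0,0,0,0,20],[0,0,0,0,0,0,20]]' 52; python3 - <<'E'
from h import *
st()
c=cam('side');save(c,'s7.png',(290,190,80,80),6)
E
```

```text
time: 14.23
eef_pos: [0.5576, 0.1968, 0.1192]
tcp_rot: [-0.122, -0.695, -0.122, 0.698]
wrist_force: [0.6, 0.4, 0.1]
width: 0.0856
t 14.23 pos [0.5576 0.1968 0.1192] F [0.55 0.38 0.05] M [-0.013 -0.089  0.05 ] w 0.0856
xaxis [-0.0029 -0.001  -1.    ] jawyaw -160.08 j [ 0.339  0.507  0.038  1.105  0.    -1.579]
[323.6048 236.9487]
time: 14.95
eef_pos: [0.5592, 0.1971, 0.1219]
tcp_rot: [0.122, 0.697, 0.123, -0.695]
wrist_force: [-0.5, -0.1, 7.7]
width: 0.0395
t 14.95 pos [0.5592 0.1971 0.1219] F [-0.51 -0.12  7.72] M [0.019 0.109 0.022] w 0.0395
xaxis [ 0.0028  0.001  -1.    ] jawyaw -160.04 j [ 0.339  0.504  0.04   1.104  0.    -1.58 ]
```

View pics/s7.png

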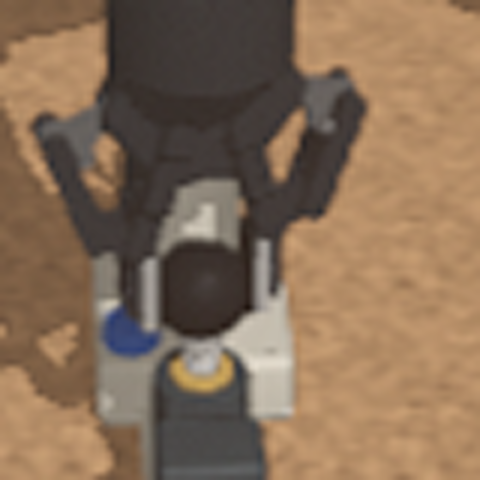

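The picture shows pads either side of the ball (grey pads rows 240–330, ball centre at (203,288)), well across the equator. Begin turning clockwise.

```bash
python3 -m handwheel '[[0,0,-7,0,0,-0.3,20],[0,0,-14,0,0,-0.6,20],[0,0,-21,0,0,-0.9,20],[0,0,-28,0,0,-1.2,20],[0,0,-32,0,0,-1.4,20]]' ; python3 -c "from h import *;st()";python3 -m handwheel '[[0,0,-5,0,0,-0.2,20],[0,0,-10,0,0,-0.4,20],[0,0,-15,0,0,-0.6,20],[0,0,-20,0,0,-0.8,20],[0,0,-25,0,0,-1,20]]' ; python3 - <<'E'
from h import *
st()
for i in range(4):cam('top');print(np.array(observe()['wrist_torque']).round(3))
E
```

```text
time: 15.42
eef_pos: [0.5578, 0.197, 0.1207]
tcp_rot: [-0.076, 0.703, -0.075, -0.703]
wrist_force: [-5.2, -0.6, 9.7]
width: 0.0396
t 15.42 pos [0.5578 0.197  0.1207] F [-5.19 -0.56  9.7 ] M [-0.145  0.918  0.192] w 0.0396
xaxis [ 0.0001  0.0008 -1.    ] jawyaw 167.71 j [ 0.339  0.504  0.037  1.103  0.001 -1.017]
time: 15.83
eef_pos: [0.5568, 0.1975, 0.1196]
tcp_rot: [0.226, -0.669, 0.225, 0.671]
wrist_force: [-6.9, -0.3, 12.0]
width: 0.0398
t 15.83 pos [0.5568 0.1975 0.1196] F [-6.9  -0.26 11.96] M [0.157 1.369 0.208] w 0.0398
xaxis [-0.0019  0.0016 -1.    ] jawyaw 142.8 j [ 0.34   0.505  0.035  1.102  0.002 -0.582]
[0.079 1.38  0.204]
[0.03  1.357 0.243]
[0.106 1.341 0.186]
[0.142 1.351 0.221]
```

```bash
cat > chk.py <<'E'
from h import *
import os,sys
st()
c=cam('side');np.save('side_%s.npy'%sys.argv[1],c['img'])
m=[]
for i in range(4):
    cam('top');m.append(observe()['wrist_torque'][2])
print('Mz',np.mean(m).round(3),np.round(m,3))
u,v=proj(c,(.5585,.1975,.1165));u=int(round(u))
g=c['img'][int(v):int(v)+22,u-1:u+3].mean((1,2));print('col profile down from ball',g.astype(int))
E
python3 - <<'E'
import cv2,numpy as np
im=cv2.imread('pics/s7.png');g=cv2.resize(im,(80,80),interpolation=cv2.INTER_AREA)
print('before',g[237-190:237-190+22,324-290-1:324-290+3].mean((1,2)).astype(int))
E
python3 chk.py a
python3 -m handwheel '[[0,0,-6,-0.3,0,-0.25,20],[0,0,-12,-0.6,0,-0.5,20],[0,0,-18,-0.9,0,-0.75,20],[0,0,-24,-1.2,0,-1,20]]'; python3 chk.py b
```

```text
before [ 61  58  56  52  50  49  48  43  48 108 157 160 166 175 167 151 148 137
  96  74  74  74]
t 16.03 pos [0.5568 0.1975 0.1196] F [-6.46  0.48 11.47] M [0.142 1.351 0.221] w 0.0398
xaxis [-0.0017  0.0015 -1.    ] jawyaw 143.04 j [ 0.34   0.505  0.035  1.102  0.002 -0.586]
Mz 0.209 [0.239 0.209 0.164 0.222]
col profile down from ball [ 57  61  58  56  54  51  50  48  46  44  45 130 149 134 146 164 165 153
 139  94  73  75]
time: 16.62
eef_pos: [0.556, 0.1983, 0.1187]
tcp_rot: [0.361, -0.608, 0.359, 0.609]
wrist_force: [-5.7, 3.4, 9.8]
width: 0.0393
t 16.62 pos [0.556  0.1983 0.1187] F [-5.7   3.36  9.79] M [0.571 1.099 0.245] w 0.0393
xaxis [-0.0009  0.0032 -1.    ] jawyaw 118.78 j [ 0.341  0.504  0.031  1.098  0.003 -0.161]
Mz 0.183 [0.222 0.189 0.159 0.164]
col profile down from ball [ 47  55  92  90  88  87  87  84 108 112 109 119 134 130 119 116 135 148
 140  94  74  74]
```

Ball sank ~1 px (≈2.4 mm) as expected, so it turns. Continue.

```bash
python3 -m handwheel '[[0,0,-6,-0.3,0.3,-0.25,20],[0,0,-12,-0.6,0.6,-0.5,20],[0,0,-18,-0.9,0.9,-0.75,20],[0,0,-24,-1.2,1.2,-1,20]]'; python3 chk.py c; python3 -m handwheel '[[0,0,-6,-0.2,0.2,-0.25,20],[0,0,-12,-0.4,0.4,-0.5,20],[0,0,-18,-0.6,0.6,-0.75,20]]'; python3 chk.py d
```

```text
time: 17.2
eef_pos: [0.5556, 0.1994, 0.1179]
tcp_rot: [0.48, -0.52, 0.478, 0.521]
wrist_force: [-4.2, 2.3, 10.5]
width: 0.0397
t 17.2 pos [0.5556 0.1994 0.1179] F [-4.23  2.26 10.5 ] M [0.303 0.787 0.317] w 0.0397
xaxis [ 0.0009  0.0028 -1.    ] jawyaw 94.78 j [0.343 0.503 0.028 1.094 0.002 0.26 ]
Mz 0.256 [0.264 0.182 0.327 0.251]
col profile down from ball [ 49  76  72  62  50  48  47  51  58  59  55  57  51  75 143 132 121 145
 139  94  73  74]
time: 17.7
eef_pos: [0.5556, 0.2002, 0.1173]
tcp_rot: [0.556, -0.439, 0.553, 0.44]
wrist_force: [-2.1, 3.0, 9.5]
width: 0.0398
t 17.7 pos [0.5556 0.2002 0.1173] F [-2.13  2.96  9.49] M [0.466 0.516 0.405] w 0.0398
xaxis [ 0.0022  0.0034 -1.    ] jawyaw 76.79 j [0.345 0.503 0.026 1.091 0.002 0.575]
Mz 0.31 [0.357 0.305 0.32  0.258]
col profile down from ball [ 58  55  56  96 112 114 113 114 114 114 112 116 112 124 154 151 138 146
 140  94  73  75]
```

```bash
python3 - <<'E'
from h import *
m=[]
for i in range(24):
    cam('top');o=observe();m.append([*o['wrist_torque'],*o['wrist_force']])
m=np.array(m);print(m.mean(0).round(3),m[:,2].std()/24**.5,o['eef_pos'],o['joint_efforts'])
E
```

```text
[ 0.427  0.591  0.326 -2.834  2.836  9.005] 0.007133261377604235 [0.55563086 0.20020333 0.1173107 ] [ -2.43112072 -42.41942167  21.13921344  -0.75949145  -0.91656994
   0.31857222]
```

```bash
python3 -m handwheel '[[0,0,-2,0,0,-0.1,20],[0,0,-4,-0.1,0.1,-0.2,20],[0,0,-4,-0.1,0.1,-0.2,20]]'; python3 - <<'E'
from h import *
m=[]
for i in range(16):
    cam('top');m.append(observe()['wrist_torque'])
st();m=np.array(m);print(m.mean(0).round(3),m[:,2].std()/4,observe()['joint_efforts'][5])
E
```

```text
time: 19.4
eef_pos: [0.5557, 0.2004, 0.1172]
tcp_rot: [0.57, -0.42, 0.567, 0.421]
wrist_force: [-2.7, 3.2, 9.7]
width: 0.0398
t 20.2 pos [0.5556 0.2004 0.1172] F [-2.95  2.97 10.09] M [0.425 0.552 0.426] w 0.0399
xaxis [ 0.0024  0.0035 -1.    ] jawyaw 73.09 j [0.345 0.504 0.026 1.09  0.002 0.64 ]
[0.462 0.555 0.345] 0.008418329131124697 0.3484549093991518
```

Torque 0.345 N m at the wrist and 0.348 at joint 6: hand-tight. Release and rise.

```bash
python3 -m handwheel '[[0,0,0,0,0,0,60],[0,0,0,0,0,0,100],[0,0,0,0,0,0,100],[0,0,0,0,0,0,100],[0,0,0,0,0,0,100],[0,0,0,0,0,0,100],[0,0,0,0,0,40,100],[0,0,0,0,0,80,100],[0,0,0,0,0,120,100],[0,0,0,0,0,120,100]]'; python3 -m handwheel '[[0,0,0,-40,-40,0,100],[0,0,0,-80,-80,0,100],[0,0,0,-110,-110,0,100],[0,0,0,-140,-140,0,100],[0,0,0,-170,-160,0,100],[0,0,0,-180,-170,0,100],[0,0,0,-180,-170,0,100],[0,0,0,-180,-170,0,100]]'; python3 - <<'E'
from h import *
st()
c=cam('top');a=c['img'][175:245,225:375][:,:,::-1];a=cv2.resize(a,None,fx=5,fy=5,interpolation=cv2.INTER_CUBIC)
c=cam('side');b=c['img'][170:310,280:380][:,:,::-1];b=cv2.resize(b,None,fx=2.5,fy=2.5,interpolation=cv2.INTER_CUBIC)
cv2.imwrite('pics/t8.png',np.hstack([a[:,:550],b[:350]]))
for n in 'top','side':
    c=cam(n)
    for t in 'brown_cone red_cone oil_bottle hook_weight driver needle_tray gauge_plate'.split(): print(n,t,find(t,n,c,1))
E
```

```text
time: 21.03
eef_pos: [0.5591, 0.2, 0.2443]
tcp_rot: [0.574, -0.422, 0.563, 0.419]
wrist_force: [1.2, 0.5, 1.2]
width: 0.0856
time: 21.7
eef_pos: [0.3737, 0.0276, 0.2351]
tcp_rot: [0.569, -0.42, 0.569, 0.419]
wrist_force: [0.5, -0.5, -0.3]
width: 0.0858
t 21.7 pos [0.3737 0.0276 0.2351] F [ 0.51 -0.45 -0.25] M [ 0.016 -0.019 -0.04 ] w 0.0858
xaxis [ 0.0007  0.0001 -1.    ] jawyaw 72.8 j [ 0.074  0.001 -0.32   1.249  0.     0.374]
top brown_cone [(0.63, array([ 0.6938, -0.3985,  0.1242]))]
top red_cone [(0.83, array([0.3767, 0.3952, 0.1231]))]
top oil_bottle [(0.62, array([0.7419, 0.2763, 0.0633]))]
top hook_weight [(0.54, array([0.3807, 0.2155, 0.035 ]))]
top driver [(0.75, array([0.5828, 0.4483, 0.0204]))]
top needle_tray [(0.92, array([ 0.7608, -0.1706,  0.0058]))]
top gauge_plate [(0.72, array([ 0.4633, -0.3267, -0.0004]))]
side brown_cone [(0.57, array([ 0.702 , -0.3803,  0.0763]))]
side red_cone [(0.68, array([0.3823, 0.4482, 0.0894]))]
side oil_bottle [(0.58, array([0.7396, 0.2954, 0.0507]))]
side hook_weight [(0.91, array([0.3859, 0.2332, 0.032 ]))]
side driver [(0.73, array([0.5893, 0.4585, 0.0145]))]
side needle_tray [(0.58, array([ 0.7582, -0.1738,  0.0021]))]
side gauge_plate [(0.67, array([ 0.4624, -0.3105,  0.0133]))]
```

View pics/t8.png

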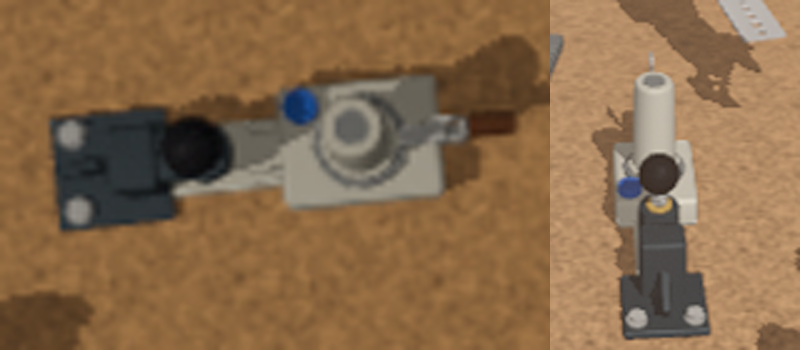

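The winder hasn't moved: bobbin still at (352,128), housing corners the same. It stands upright, the knob sits lower (side view (659,174), was 170), and the bystanders are where they were.

```bash
python3 -c "from h import *;ctrl.close_job();st()"
```

```text
the job is handed in; nothing more can be done
the job is handed in; nothing more can be done
```

I mounted the winder in the clamp, tightened the knob hand-tight and handed the job in. The last clock reading was about 22 s of the 72 s allowed.

- **Seating:** I gripped the winder by the bobbin, squared it to the clamp and slid it in along the bench. It stopped moving and the push force rose from about 8 N to 14 N. In the pictures the winder's origin is 109–110 mm in front of the screw axis, where 110 mm is right. It is about 1.5 mm off the clamp's centre line and about 1° off in yaw.
- **Tightening:** I turned the ball knob about 127° clockwise in one grip at 52 N. The final torque was 0.345 N m at the wrist and 0.348 N m at joint 6, against a target of 0.34. During free turning the wrist read about 0.21 N m instead of the stated 0.24. If that is an offset, the true torque is nearer 0.37 N m, still below the 0.46 N m that cracks the foot.
- **Last look:** With the arm clear of everything, the winder was upright and had not moved during tightening, and the knob sat lower than before. Seven of the eight bystanders came out where they started, within the networks' accuracy. I left the pin jar out of that final check, though the arm never went near it.

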